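# Shut the keeper bar of the screw-jar rack and snap its hook on the eye

### The arm

A 6-joint arm with a two-finger parallel gripper is mounted at the origin on a cart in front of the work surface, level with it; the furniture and walls round the work are solid. World frame = base frame: x ahead of the robot, y to its left, z up, the work surface at z = 0. Lengths are in m, angles in rad, forces in N, time in s.
With the tool pointing down it reaches from about 0.35 to 0.775 m from the base axis. Payload 7.3 kg.
Tool frame: the origin (TCP) lies at the centre of the arm's flange, where the gripper is bolted on; the fingertips stand 178 mm ahead of it and the grasp point (between the pads) lies 159 mm ahead of it; z points along the fingers, y is the line along which they close (so a half turn about z gives the same grasp; the last joint's range is limited). The gripper opens to 92 mm and grips with 3 to 60 N. Pads are 19 mm wide; open, the fingers measure 130 mm over their backs; the gripper's body (75 mm by 190 mm) begins 47 mm behind the grasp point.
Start: joints at [-1.39, 0.342, 1.524, -0, 1.275, -0.146], TCP at [0.169, -0.497, 0.405] pointing down, gripper open.
Joint ranges: [-2.53, 2.53], [-0.77, 2.02], [0.04, 2.7], [-1, 4.14], [0.28, 2.66], [-3.11, 3.11]. Speed limits (rad/s): [2.57, 2.57, 3.14, 3.14, 3.14, 3.14].

### API

Orientations are given as [roll, pitch, yaw] about the fixed x, y, z axes, in that order (R = Rz(yaw) Ry(pitch) Rx(roll)).
In Python, from cell import telemetry, vision, ticket gives the robot as it stands.
- The arm moves only by the shell command python3 -m crank 'ROWS' [FORCE]. ROWS is JSON, a list of rows, each a list of 5 numbers: the gripper command: -1 is shut, 1 is fully open, values between are in proportion, then the shift along the tool's x, y, z in mm, then the turn about the tool's z in rad. In form: [[fingers, dx, dy, dz, roll], ...]. A call has 1 to 12 rows; each row is the pose to reach, as a shift and turn from the pose commanded when the call began, along the tool's axes at that moment; what a row does not reach only later rows make up. A row lasts 1/12 s, in which the tool goes at most 41.7 mm and 7.16 degrees, less where a joint would pass 70% of its speed; a pose out of reach is approached as far as the arm can. A call with a gripper value outside its range is refused whole. The fingers move at their own pace and stop on an object; FORCE is the grip in N (left out, the last holds). Time passes only in rows, so rows that repeat a pose let the fingers close. It gives the time, the measured TCP pose, the force, the opening and the grip force at its end, in the units of the state.
- telemetry.observe(): the state, without advancing time (a new reading comes with each control period).
- vision.read_camera(name): name is "scene" or "top"; returns (picture, depth): 420x560x3 uint8, red, green, blue; 420x560 float32, m along the optical axis (not along the pixel's ray), 0 where there is no reading.
- vision.get_calibration(name): a dict with "camera_matrix" (3x3 intrinsics, pixels), "rvec" (rotation vector, rad) and "tvec" (3), from world to camera coordinates, as OpenCV has them. Camera axes: x right, y down, z forward; pixel columns grow to the right and rows downward; lengths in m; the calibration is good to about 2 mm. A picture is of the moment at which its call begins. get_calibration takes no time and is no camera call.
- ticket.hand_in(): hands the job in; it is judged then, once.
The state is a dict: "time": time; "qpos": joint angles; "qvel": joint speeds; "joint_efforts": joint torques, N m; "tool_pos": TCP position; "tool_rot": TCP orientation; "contact_force": force on the tool from outside, world axes, zero at the start; "torque": the same for the moment, N m; "opening": finger opening in m; "grip_force": force on a finger pad.
Only numpy, scipy, OpenCV 4.12 (cv2) and the standard library are available. Lean on these libraries where they do the work, as an engineer would, in place of code of your own. Each camera call takes 0.05 s, during which the arm holds its last target. There are 200 camera calls.

### The job

Secure the jar rack so that nothing can walk out of it while the bench is hammered on: push the jar that stands proud straight back until it is fully home in its bay, upright. Then push the upright red keeper bar forward out of its spring clip, swing it down across the front of the jars and press its snap hook over the steel eye until the sprung gate has snapped shut under the eye. Leave the pliers and the tape measure beside the rack where they are.

Things in the scene. Friction and masses are not known exactly. Their poses are not given: they have to be found in the camera images.
- rack: Open-fronted jar rack of light wood, 137 deep x 310 wide mm, screwed down. Origin under its centre on the bench; x to its back, y to its left, z up; front (-x) faces the robot. Deck 12 mm thick, x -75 to +62. Three bays 70 wide, centred at y +78, 0, -78, between 8 mm partitions (x -8 to +50, 67 mm tall); back board's face x = +50, 82 mm tall. The bar swings in the upright plane x = -30 (mm).
- bar (a joint): Keeper bar, 10 mm round rod painted red, 267 mm from pivot to end of hook. Angle about rack x, rad: 0 = parked upright in the clip; grows as its top swings to the rack's -y and down; 1.571 = level before the jars, at its stop. Its stiff pivot (0.3 N m) holds it at any angle. A jar that stands proud blocks it at about 1.3.
- gate (a joint): Brass gate of the snap hook, rad: 0 = sprung shut, grows inward to 1.1. The eye pushes it to about 0.9 while the bar goes from 1.43 to 1.55, against about 5 N at the hook; then it snaps to 0 with the eye in the hook, and the bar can be lifted no more than 0.1 rad.
- bar_pivot (a point): Pivot of the keeper bar, on the bar's axis, 78 mm above the bench, at x = -30, y = +117 mm in the rack's frame. It turns with the bar: z runs along the bar to the hook, x is the rack's x.
- hook (a point): On the bar's axis 235 mm from the pivot: middle of the hook's straight back, a 7 mm round rod in line with the bar. Axes as bar_pivot. The mouth with the gate lies 37 mm to one side of the back: on the rack's -y side when the bar is parked, below when it is level, so the back can be pressed from above.
- clip (a point): Sprung C-clip of steel strip round the parked bar, on the bar's axis, 105 mm from the pivot (183 mm above the bench); axes as the rack. It opens to -y and lets go by about 0.1 rad; it needs about 8 N when the bar is pushed 170 mm from the pivot. It sits on a wooden post (24 x 14 mm, 202 mm above the bench) close behind the bar on its +y side. Above that the bar is free all round.
- eye_top (a point): Centre of the top bar of the eye: an oval ring of 6 mm steel, 36 mm wide (along rack x), standing on the rack's deck at its right front, its hole facing along rack y. This point is 70 mm above the bench, at x = -30, y = -123 mm in the rack's frame. With the bar level the axis of the hook's back is 8 mm above it.
- jar_a_center (a point): Glass jar of hardware, blue lid, 64 mm diameter, 88 mm tall, 0.2 to 0.4 kg. Point: its centre, 44 mm above its foot. Stands on the deck in the middle or right bay, either home (x about +16 mm in the rack's frame; +18 touches the back board) or 30 to 48 mm further forward: one of jar_a and jar_b stands proud. Push it near mid-height or lower.
- jar_b_center (a point): The other glass jar with a blue lid, of the same size and weight as jar_a. Point: its centre, 44 mm above its foot.
- jar_c_center (a point): Glass jar with a teal lid, 60 mm diameter, 109 mm tall, already home in the left bay. Point: its centre, 54 mm above its foot.
- pliers_mid (a point): Pliers with red handles, 190 mm long, 15 mm thick, lying on the bench left of the rack; a bystander. Point: middle of the tool, 10 mm up.
- tape_mid (a point): Yellow tape measure, 61 x 76 mm, 66 mm tall, standing on the bench right of the rack; a bystander. Point: its centre, 33 mm up.
There are look-alikes about, which are no part of the job. Leave any green or purple look-alike of the part that bears jar_b_center alone.

How it is judged:
On the way, in this order (a step that is already met when the one before it is completed fails the run):
1. the jar that stood proud is home in its bay, all jars upright, and the bar still clear of the eye (x of each of jar_a_center, jar_b_center, jar_c_center in the frame of rack above 0.007 m and angle between each of jar_a_center, jar_b_center, jar_c_center's own z axis and vertical below 0.1 rad and value of joint bar below 1.4 rad), for 0.2 s.
2. the bar is level, the eye is inside the hook and the gate has sprung shut (value of joint bar above 1.45 rad and value of joint gate below 0.08 rad), for 0.2 s.
At the end, for the whole second after the job is handed in: The keeper bar lies level in front of the jars (within 0.12 rad) and at rest, the eye is inside its snap hook and the gate is shut (within 0.08 rad); all three jars stand upright (within 0.1 rad) and home in their bays (centres less than 11 mm in front of where they touch the back board) (all of step 2 and x of each of jar_a_center, jar_b_center, jar_c_center in the frame of rack above 0.007 m and angle between each of jar_a_center, jar_b_center, jar_c_center's own z axis and vertical below 0.1 rad and velocity of joint bar between -0.05 and 0.05 rad/s).
It fails at once if a jar is tipped by more than 0.35 rad (angle between any of jar_a_center, jar_b_center, jar_c_center's own z axis and vertical above 0.35 rad).
It fails at once if the pliers or the tape measure are moved by more than 30 mm (distance of any of pliers_mid, tape_mid from where it was at the start of the episode above 0.03 m).
It also fails if it takes over 51 s, if anything falls off the work surface, if the arm or the gripper's body presses on something with over 40 N, if the wrist force passes 120 N, or if a joint passes its speed limit or range.

## Working session

There is one attempt and no reset: what is moved stays moved. The work goes in short steps, Python scripts to look and compute and a shell command to move; the robot and the scene stay as the last step left them, time stands still between calls to the robot, and variables do not carry over. Pictures are saved under pics/ and viewed, at most 10 in all, crops included, and the job is handed in when it is done.

```bash
ls; mkdir -p pics; python3 - <<'E'
from cell import telemetry, vision
import cv2,numpy as np
print(telemetry.observe())
for n in("scene","top"):
    p,d=vision.read_camera(n); np.savez(f"{n}0.npz",p=p,d=d)
    c=vision.get_calibration(n); print(n,c)
    cv2.imwrite(f"pics/{n}0.png",p[:,:,::-1])
E
```

```text
pics
{'time': 0.0, 'qpos': array([-1.38999765e+00,  3.42721597e-01,  1.52500880e+00,  3.98631843e-06,
        1.27539859e+00, -1.46003596e-01]), 'qvel': array([ 0.00031741,  0.00068636, -0.00134796,  0.00082514,  0.00185423,
       -0.00094196]), 'joint_efforts': array([-2.27049910e-03, -4.31254148e+01, -2.44219440e+01,  7.15970015e-02,
        5.59912249e-02, -1.11118381e-04]), 'tool_pos': array([ 0.16852912, -0.49707468,  0.40404821]), 'tool_rot': array([-3.14007322e+00, -2.27284770e-04,  3.26800940e-01]), 'contact_force': array([-0.29132417,  0.00083772,  0.22354836]), 'torque': array([-0.00319437,  0.00519221, -0.0346916 ]), 'grip_force': 0.0, 'opening': 0.09167715930601218}
scene {'camera_matrix': array([[416.03994938,   0.        , 280.07445704],
       [  0.        , 416.03994938, 210.34232752],
       [  0.        ,   0.        ,   1.        ]]), 'rvec': array([ 1.03346599, -2.3174153 ,  1.14654303]), 'tvec': array([0.38477506, 0.43478021, 0.70643977])}
top {'camera_matrix': array([[424.56968556,   0.        , 281.21285527],
       [  0.        , 424.56968556, 211.54001191],
       [  0.        ,   0.        ,   1.        ]]), 'rvec': array([ 2.11462016, -2.17659946,  0.18041284]), 'tvec': array([0.00977089, 0.57083048, 1.17097002])}
```

View pics/scene0.png

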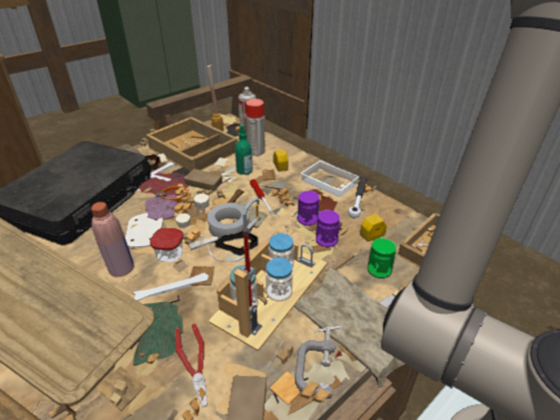

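View pics/top0.png

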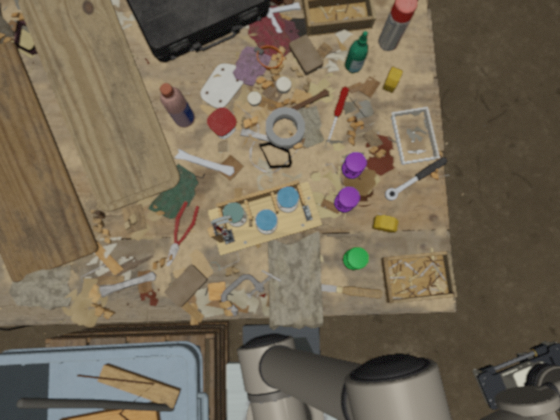

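Scene shows the rack, with the parked red bar at (247,245) and the post at (243,300). Top shows teal lid at (233,213), the blue middle jar at (266,221) proud, and the blue right jar at (288,198) home. Pliers are at (182,230) and tape at (386,223).

```bash
cat > h.py <<'E'
import numpy as np,cv2
from cell import vision
def cal(n):
    c=vision.get_calibration(n);return np.array(c["camera_matrix"]),cv2.Rodrigues(np.array(c["rvec"]))[0],np.array(c["tvec"])
def cloud(n,d):
    K,R,t=cal(n);v,u=np.mgrid[:d.shape[0],:d.shape[1]]
    c=np.stack([(u-K[0,2])/K[0,0]*d,(v-K[1,2])/K[1,1]*d,d],-1)
    return (c-t)@R
def proj(n,P):
    K,R,t=cal(n);return cv2.projectPoints(np.float64(P).reshape(-1,3),R,t,K,None)[0][:,0]
E
python3 - <<'E'
from h import *
for n,(x0,y0,x1,y1) in dict(scene=(200,190,340,350),top=(195,170,335,265)).items():
    f=np.load(n+"0.npz");p,d=f["p"],f["d"];W=cloud(n,d)
    cv2.imwrite(f"pics/{n}z.png",cv2.resize(p[y0:y1,x0:x1,::-1],None,fx=3.7 if n=="scene" else 5,fy=3.7 if n=="scene" else 5,interpolation=2))
    hsv=cv2.cvtColor(p,cv2.COLOR_RGB2HSV)
    z=W[...,2]
    box=np.zeros(z.shape,bool);box[y0:y1,x0:x1]=1
    m=box&(hsv[...,0]>85)&(hsv[...,0]<115)&(hsv[...,1]>70)&(z>.085)&(z<.14)&(d>0)
    k,l,s,c=cv2.connectedComponentsWithStats(m.astype(np.uint8))
    for i in range(1,k):
        if s[i,4]>20:
            w=W[l==i]; top=w[w[:,2]>np.percentile(w[:,2],80)-.006]
            print(n,c[i].round(),s[i,4],np.median(hsv[l==i],0),((top.min(0)+top.max(0))/2).round(4),top.max(0)-top.min(0),np.median(top,0).round(4))
    m=box&((hsv[...,0]<6)|(hsv[...,0]>174))&(hsv[...,1]>150)&(z>.08)
    w=W[m]; print(n,"red",len(w)); 
    if len(w):
        o=np.argsort(w[:,2]);print(w[o[::max(1,len(o)//8)]].round(3))
E
```

```text
scene [281. 242.] 342 [101. 134. 199.] [ 0.5984 -0.0245  0.0976] [0.05942973 0.0567538  0.00781864] [ 0.5971 -0.0235  0.0985]
scene [279. 268.] 423 [101. 135. 199.] [0.5383 0.0365 0.0977] [0.05896598 0.05803484 0.00786925] [0.5363 0.0381 0.0986]
scene red 160
[[0.502 0.151 0.089]
 [0.503 0.151 0.125]
 [0.501 0.15  0.165]
 [0.503 0.151 0.206]
 [0.502 0.148 0.223]
 [0.504 0.153 0.243]
 [0.502 0.145 0.254]
 [0.504 0.152 0.269]]
top [287. 197.] 324 [ 99. 109. 158.] [ 0.6032 -0.0257  0.1019] [0.05406966 0.05533982 0.01015998] [ 0.6024 -0.0238  0.1012]
top [266. 220.] 311 [ 99. 109. 158.] [0.5414 0.0374 0.1019] [0.05289668 0.05195518 0.0100477 ] [0.5404 0.0362 0.1009]
top red 6
[[0.504 0.145 0.226]
 [0.504 0.145 0.243]
 [0.504 0.146 0.25 ]
 [0.503 0.148 0.258]
 [0.505 0.145 0.261]
 [0.503 0.146 0.271]]
```

View pics/scenez.png

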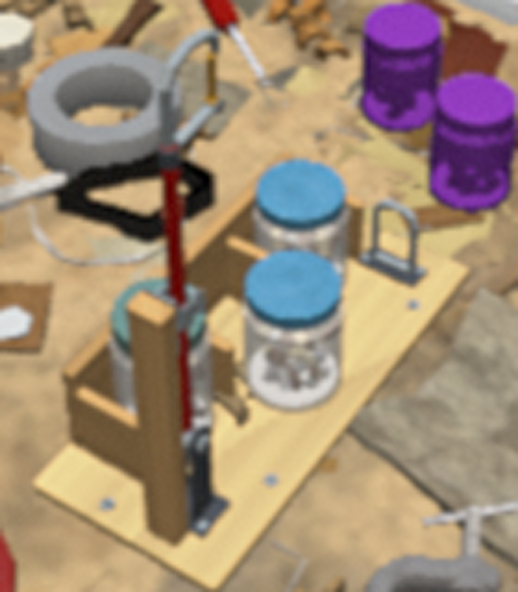

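View pics/topz.png

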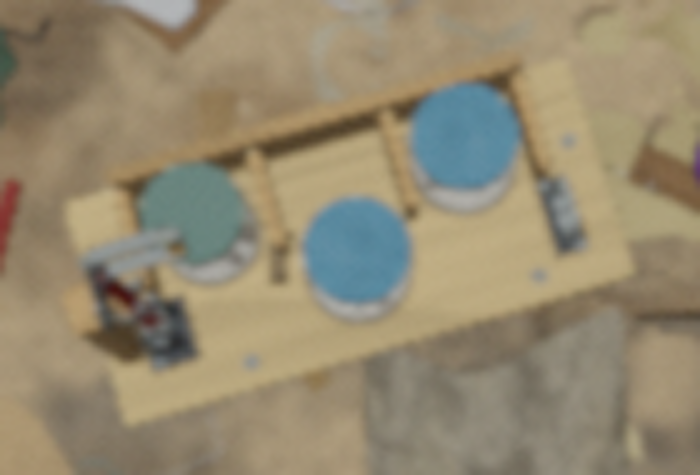

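The zoomed views agree: the middle blue jar is proud, the right jar is home and the bar is parked. Next I'll fit the rack pose from the deck corners, the bar and the home jar.

```bash
cat > fit.py <<'E'
from h import *
from scipy.optimize import least_squares
L=[("top",(-.075,.155,.012),(220,255)),("top",(-.075,-.155,.012),(321.4,223.6)),("top",(.062,-.155,.012),(309.4,182)),("top",(.062,.155,.012),(208.2,209.6)),
("scene",(-.075,.155,.012),(258.1,348.9)),("scene",(-.075,-.155,.012),(326.5,262.4)),("scene",(.062,.155,.012),(209.5,321.1)),
("scene",(-.03,.117,.259),(200+169/3.7,190+160/3.7)),("scene",(-.03,-.123,.070),(200+395/3.7,190+207/3.7))]
def w(p,q): c,s=np.cos(p[2]),np.sin(p[2]);return np.array([p[0]+c*q[0]-s*q[1],p[1]+s*q[0]+c*q[1],q[2]])
f=lambda p:np.concatenate([proj(n,w(p,q))[0]-u for n,q,u in L])
r=least_squares(f,[.55,.04,.29],loss="soft_l1");p=r.x
print(p.round(4));print(f(p).reshape(-1,2).round(1))
c,s=np.cos(p[2]),np.sin(p[2]);R=np.array([[c,s],[-s,c]])
for nm,q in dict(right=(.6005,-.0247),prd=(.540,.037),bar=(.503,.150)).items():print(nm,(R@(np.array(q)-p[:2])).round(4))
np.save("pose.npy",p)
E
python3 fit.py
```

```text
[0.565  0.0427 0.2595]
[[ 0.1  0.4]
 [ 0.9  1.5]
 [-0.8 -0.7]
 [-0.5  0.9]
 [-0.5 -0.4]
 [ 0.6 -1.1]
 [-1.8 -1.9]
 [ 0.3  9.3]
 [ 0.1 -0.7]]
right [ 0.017  -0.0742]
prd [-0.0256  0.0009]
bar [-0.0324  0.1197]
```

```bash
cat > g.py <<'E'
import sys,numpy as np
from cell import telemetry
from scipy.spatial.transform import Rotation as Ro
p=np.load("pose.npy");s=telemetry.observe();c,sn=np.cos(p[2]),np.sin(p[2]);A=np.array([[c,-sn],[sn,c]])
t=s["tool_pos"];loc=A.T@(t[:2]-p[:2])
print("t",round(s["time"],2),"rack mm",(loc*1e3).round(1),"tip z",round(t[2]*1e3-178,1),"yaw err",round(p[2]+np.pi/2-s["tool_rot"][2],3),"rot",s["tool_rot"].round(3),"F rack",(A.T@s["contact_force"][:2]).round(1),s["contact_force"][2].round(1))
if len(sys.argv)>3:
    x,y,z=[float(v)/1e3 for v in sys.argv[1:4]]
    T=np.r_[p[:2]+A@[x,y],z+.178];print("shift mm",(1e3*Ro.from_euler("xyz",s["tool_rot"]).inv().apply(T-t)).round(1))
E
python3 g.py -90 1 227
```

```text
t 0.1 rack mm [-521.7 -419.9] tip z 226.1 yaw err 1.504 rot [-3.14  -0.     0.327] F rack [-0.4 -0.2] 0.3
shift mm [ 4.591e+02 -3.910e+02 -3.000e-01]
```

```bash
python3 -m crank '[[-1,459,-391,0,-1.504],[-1,459,-391,0,-1.504],[-1,459,-391,0,-1.504],[-1,459,-391,0,-1.504],[-1,459,-391,0,-1.504],[-1,459,-391,0,-1.504],[-1,459,-391,0,-1.504],[-1,459,-391,0,-1.504],[-1,459,-391,0,-1.504],[-1,459,-391,0,-1.504],[-1,459,-391,0,-1.504],[-1,459,-391,0,-1.504]]'; python3 g.py -90 1 80
```

```text
time: 1.1
tool_pos: [0.4254, -0.0658, 0.4047]
tool_rot: [-3.142, 0.0, 1.833]
contact_force: [1.1, -1.7, -0.3]
opening: 0.0161
grip_force: 0.0
t 1.1 rack mm [-162.8  -69. ] tip z 226.7 yaw err -0.003 rot [-3.142  0.     1.833] F rack [ 0.7 -1.9] -0.3
shift mm [ 69.9  73.  146.7]
```

```bash
python3 -m crank '[[-1,70,73,0,0],[-1,70,73,0,0],[-1,70,73,40,0],[-1,70,73,80,0],[-1,70,73,120,0],[-1,70,73,147,0],[-1,70,73,147,0]]'; python3 g.py -85 1 48; python3 - <<'E'
from h import *
p,d=vision.read_camera("scene");cv2.imwrite("pics/s1.png",cv2.resize(p[150:380,130:430,::-1],None,fx=2.6,fy=2.6))
E
```

```text
time: 1.68
tool_pos: [0.4758, 0.0187, 0.2526]
tool_rot: [-3.131, -0.004, 1.827]
contact_force: [-1.5, -0.6, -0.4]
opening: 0.0006
grip_force: 0.0
t 1.68 rack mm [-92.4  -0.3] tip z 74.6 yaw err 0.003 rot [-3.131 -0.004  1.827] F rack [-1.6 -0.2] -0.4
shift mm [ 1.2  7.7 26.5]
```

View pics/s1.png

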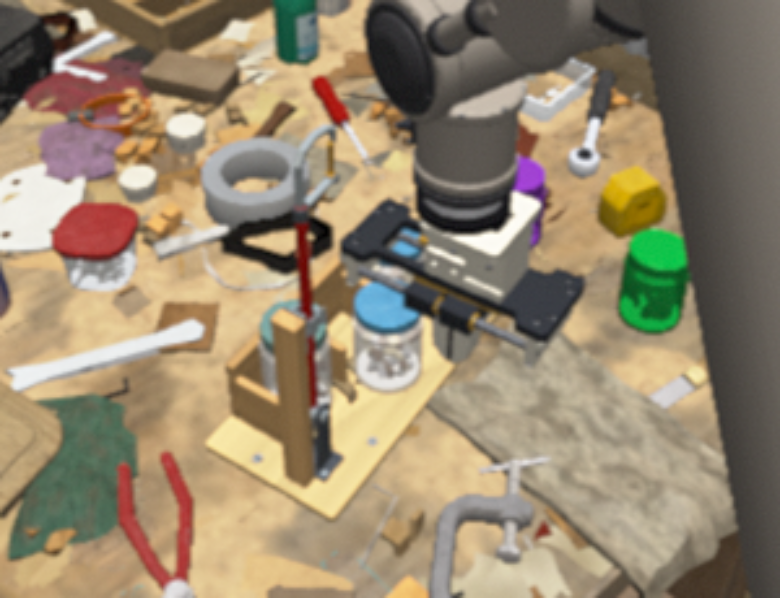

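The gripper at crop (450,310) is in front of the proud jar (388,340), and the bar at (305,280) is well clear. Next: lower and push slowly.

```bash
python3 -m crank '[[-1,1,0,20,0],[-1,1,6,27,0],[-1,1,12,27,0],[-1,1,17,27,0],[-1,1,22,27,0],[-1,1,27,27,0],[-1,1,32,27,0],[-1,1,37,27,0],[-1,1,42,27,0],[-1,1,47,27,0],[-1,1,51,27,0],[-1,1,54,27,0]]'; python3 g.py; python3 -m crank '[[-1,0,0,0,0],[-1,0,0,0,0]]'; python3 g.py; python3 - <<'E'
from h import *
for n in("top","scene"):
    p,d=vision.read_camera(n)
    W=cloud(n,d);hsv=cv2.cvtColor(p,cv2.COLOR_RGB2HSV);z=W[...,2]
    q=np.load("pose.npy");c,s=np.cos(q[2]),np.sin(q[2])
    l=(W[...,:2]-q[:2])@np.array([[c,-s],[s,c]])
    m=(hsv[...,0]>85)&(hsv[...,0]<115)&(hsv[...,1]>70)&(z>.085)&(z<.14)&(d>0)&(abs(l[...,0])<.1)&(abs(l[...,1])<.15)
    k,L,st,cc=cv2.connectedComponentsWithStats(m.astype(np.uint8))
    for i in range(1,k):
        if st[i,4]>15: w=l[L==i]*1e3;print(n,st[i,4],cc[i].round(),w.min(0).round(1),w.max(0).round(1))
    cv2.imwrite(f"pics/{n}2.png",cv2.resize(p[150:380,130:430,::-1],None,fx=2.6,fy=2.6))
E
```

```text
time: 2.73
tool_pos: [0.5303, 0.0331, 0.2306]
tool_rot: [3.142, 0.0, 1.827]
contact_force: [-3.5, -0.6, 1.7]
opening: 0.0003
grip_force: 1.4
t 2.73 rack mm [-36.   -0.4] tip z 52.6 yaw err 0.003 rot [3.142 0.    1.827] F rack [-3.5  0.3] 1.7
time: 2.9
tool_pos: [0.53, 0.033, 0.2305]
tool_rot: [3.141, 0.0, 1.827]
contact_force: [-1.2, -1.1, -0.6]
opening: 0.0001
grip_force: 0.3
t 2.9 rack mm [-36.3  -0.4] tip z 52.5 yaw err 0.003 rot [3.141 0.    1.827] F rack [-1.4 -0.8] -0.6
scene 29 [263. 254.] [ -0.2 -19.1] [36.6 23.8]
scene 197 [260. 265.] [-31.3   3.5] [37.7 36.5]
```

View pics/scene2.png

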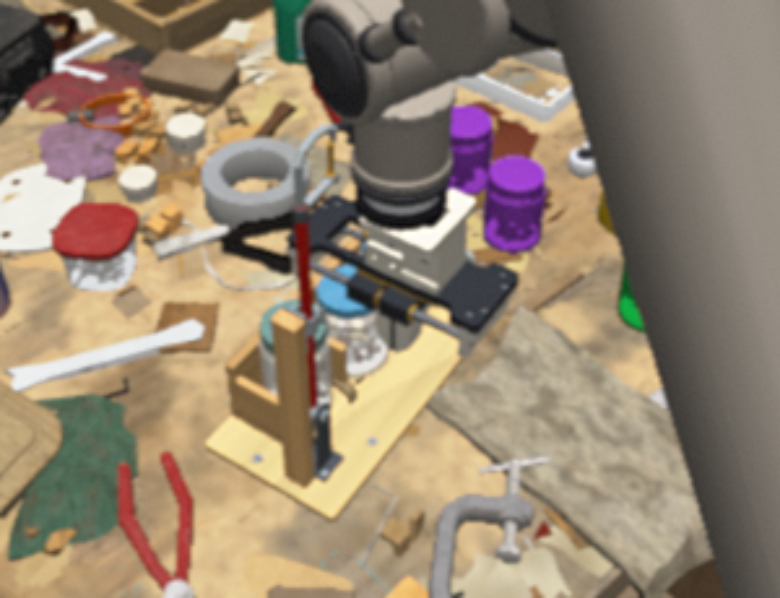

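The jar in front of the fingers at crop (360,330) now sits well back in its bay and is upright. Nudge 2 mm more, back off and rise.

```bash
python3 -m crank '[[-1,0,1,0,0],[-1,0,2,0,0],[-1,0,2,0,0],[-1,0,-20,0,0],[-1,0,-50,0,0],[-1,0,-60,-40,0],[-1,0,-60,-80,0],[-1,0,-60,-120,0],[-1,0,-60,-160,0],[-1,0,-60,-200,0],[-1,0,-60,-240,0],[-1,0,-60,-280,0]]'; cat > jars.py <<'E'
from h import *
q=np.load("pose.npy");c,s=np.cos(q[2]),np.sin(q[2])
for n in("top","scene"):
    p,d=vision.read_camera(n)
    W=cloud(n,d);hsv=cv2.cvtColor(p,cv2.COLOR_RGB2HSV);z=W[...,2]
    l=(W[...,:2]-q[:2])@np.array([[c,-s],[s,c]])
    m=(hsv[...,0]>75)&(hsv[...,0]<115)&(hsv[...,1]>50)&(z>.085)&(z<.14)&(d>0)&(abs(l[...,0])<.1)&(abs(l[...,1])<.15)
    k,L,st,cc=cv2.connectedComponentsWithStats(m.astype(np.uint8))
    for i in range(1,k):
        if st[i,4]>15: w=l[L==i]*1e3;print(n,st[i,4],((w.min(0)+w.max(0))/2).round(1),(w.max(0)-w.min(0)).round(1),(z[L==i].max()*1e3).round(1))
E
python3 g.py -30 150 380; python3 jars.py
```

```text
time: 4.0
tool_pos: [0.4713, 0.0178, 0.5132]
tool_rot: [3.14, 0.001, 1.827]
contact_force: [1.3, 0.5, -0.0]
opening: 0.0005
grip_force: 0.0
t 4.0 rack mm [-97.    0.1] tip z 335.2 yaw err 0.004 rot [3.140e+00 1.000e-03 1.827e+00] F rack [1.4 0.2] -0.0
shift mm [150.2  66.5 -44.8]
scene 359 [ 16.2 -73.5] [59.3 57.1] 102.6
scene 411 [7.6 2.1] [57.9 60. ] 102.4
scene 42 [29.7 83.8] [19.6 46.8] 121.6
scene 17 [-9.9 76.6] [ 6.5 14.4] 119.7
```

The middle jar's lid is about 8 mm short of the home one, so I'll push again about 8 mm further.

```bash
python3 -m crank '[[-1,0,0,40,0],[-1,0,0,80,0],[-1,0,0,120,0],[-1,0,0,160,0],[-1,0,0,200,0],[-1,0,0,240,0],[-1,0,0,270,0],[-1,0,5,284,0],[-1,0,25,284,0],[-1,0,45,284,0],[-1,0,55,284,0],[-1,0,59,284,0]]'; python3 -m crank '[[-1,0,3,0,0],[-1,0,6,0,0],[-1,0,9,0,0],[-1,0,11,0,0],[-1,0,11,0,0]]'; python3 g.py -27 0 50
```

```text
time: 5.1
tool_pos: [0.5299, 0.0329, 0.226]
tool_rot: [3.141, 0.0, 1.827]
contact_force: [-2.9, -1.4, 1.8]
opening: 0.0005
grip_force: 1.1
time: 5.52
tool_pos: [0.5377, 0.0352, 0.2261]
tool_rot: [-3.135, -0.001, 1.827]
contact_force: [-8.7, -3.0, 3.0]
opening: 0.0006
grip_force: 4.6
t 5.52 rack mm [-28.3  -0.2] tip z 48.1 yaw err 0.003 rot [-3.135e+00 -1.000e-03  1.827e+00] F rack [-9.2 -0.7] 3.0
shift mm [ 0.2  1.3 -1.9]
```

```bash
python3 -m crank '[[-1,0,0,0,0],[-1,0,-20,0,0],[-1,0,-50,0,0],[-1,0,-70,-40,0],[-1,0,-70,-80,0],[-1,0,-70,-120,0],[-1,0,-70,-160,0],[-1,0,-70,-200,0],[-1,0,-70,-240,0],[-1,0,-70,-280,0],[-1,0,-70,-320,0],[-1,0,-70,-320,0]]'; python3 g.py -30 150 380; python3 jars.py
```

```text
time: 6.52
tool_pos: [0.4712, 0.0178, 0.5548]
tool_rot: [3.127, 0.006, 1.827]
contact_force: [-1.3, 0.4, 0.4]
opening: 0.0009
grip_force: 0.0
t 6.52 rack mm [-97.   0.] tip z 376.8 yaw err 0.004 rot [3.127 0.006 1.827] F rack [-1.1  0.7] 0.4
shift mm [150.2  66.5  -3.1]
scene 358 [ 16.2 -72.5] [59.6 57.3] 102.0
scene 413 [17.2  3.4] [65.7 57.9] 102.4
scene 33 [29.  89.1] [19.5 36.4] 120.1
```

Jar is home. Now to the bar's +y side, above the post.

```bash
python3 -m crank '[[-1,40,20,0,0],[-1,80,40,0,0],[-1,120,60,0,0],[-1,150,66,0,0],[-1,150,66,0,0],[-1,150,66,40,0],[-1,150,66,80,0],[-1,150,66,88,0],[-1,150,66,88,0]]'; python3 g.py -30 145 290;  python3 - <<'E'
from h import *
p,d=vision.read_camera("scene");cv2.imwrite("pics/s3.png",cv2.resize(p[150:380,130:430,::-1],None,fx=2.6,fy=2.6))
E
```

```text
time: 7.37
tool_pos: [0.4971, 0.1792, 0.4551]
tool_rot: [-3.133, -0.0, 1.827]
contact_force: [1.3, 0.1, 0.4]
opening: 0.0008
grip_force: 0.0
t 7.37 rack mm [-30.6 149.4] tip z 277.1 yaw err 0.004 rot [-3.133 -0.     1.827] F rack [ 1.3 -0.2] 0.4
shift mm [ -4.4   0.5 -12.9]
```

View pics/s3.png

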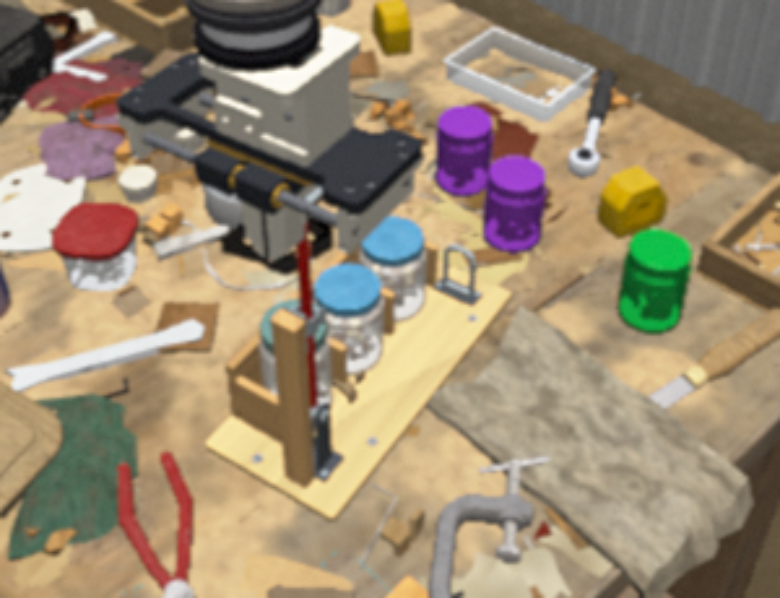

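The fingers at crop (270,225) stand behind the bar's hook on its +y side. I'll raise 15 mm and push the bar out.

```bash
python3 -m crank '[[-1,0,0,-16,0],[-1,0,0,-16,0],[-1,-15,0,-16,0],[-1,-20,0,-16,0],[-1,-27,0,-16,0],[-1,-34,0,-16,0],[-1,-41,0,-15,0],[-1,-51,0,-14,0],[-1,-62,0,-12,0],[-1,-77,0,-9,0],[-1,-93,0,-4,0],[-1,-93,0,-4,0]]'; python3 g.py 
cat > bar.py <<'E'
from h import *
q=np.load("pose.npy");c,s=np.cos(q[2]),np.sin(q[2])
for n in("top","scene"):
    p,d=vision.read_camera(n);W=cloud(n,d);hsv=cv2.cvtColor(p,cv2.COLOR_RGB2HSV)
    l=(W[...,:2]-q[:2])@np.array([[c,-s],[s,c]]);z=W[...,2]
    m=((hsv[...,0]<6)|(hsv[...,0]>174))&(hsv[...,1]>150)&(z>.06)&(abs(l[...,0]+.03)<.02)&(abs(l[...,1])<.16)&(d>0)
    if m.sum()>8:
        a=np.arctan2(.117-l[m][:,1],z[m]-.078);r=np.hypot(.117-l[m][:,1],z[m]-.078);print(n,m.sum(),"bar angle",np.median(a[r>.08]).round(3))
E
python3 bar.py
```

```text
time: 8.42
tool_pos: [0.5218, 0.0867, 0.4613]
tool_rot: [-3.139, 0.001, 1.824]
contact_force: [-0.4, -0.4, 0.5]
opening: 0.0002
grip_force: 0.0
t 8.42 rack mm [-30.5  53.7] tip z 283.3 yaw err 0.006 rot [-3.139e+00  1.000e-03  1.824e+00] F rack [-0.5 -0.2] 0.5
scene 271 bar angle 0.342
```

```bash
python3 -m crank '[[-1,-14,0,6,0],[-1,-27,0,14,0],[-1,-40,0,23,0],[-1,-54,0,32,0],[-1,-67,0,42,0],[-1,-79,0,53,0],[-1,-90,0,65,0],[-1,-100,0,77,0],[-1,-109,0,90,0],[-1,-117,0,104,0],[-1,-122,0,114,0],[-1,-126,0,124,0]]'; python3 g.py; python3 bar.py; python3 jars.py
```

```text
time: 9.52
tool_pos: [0.5531, -0.0333, 0.3373]
tool_rot: [-3.14, -0.0, 1.826]
contact_force: [0.2, -0.3, 0.3]
opening: 0.0007
grip_force: 0.4
t 9.52 rack mm [-31.1 -70.4] tip z 159.3 yaw err 0.004 rot [-3.14  -0.     1.826] F rack [ 0.2 -0.4] 0.3
top 78 bar angle 1.164
scene 284 bar angle 1.192
top 133 [20.6 11.6] [49.7 35.5] 107.7
top 152 [16.  80.2] [45.2 42.7] 127.2
scene 298 [ 21.2 -73.5] [49.8 57.2] 101.7
scene 391 [14.8  3.7] [56.7 58.5] 102.6
scene 43 [30.2 82.2] [19.3 48.4] 120.8
scene 31 [-9.4 81.3] [ 6.4 21.4] 119.6
```

```bash
python3 -m crank '[[-1,-5,0,10,0],[-1,-9,0,20,0],[-1,-14,0,30,0],[-1,-18,0,41,0],[-1,-22,0,51,0],[-1,-25,0,60,0],[-1,-26,0,66,0],[-1,-27,0,71,0],[-1,-27,0,75,0],[-1,-27,0,78,0],[-1,-27,0,80,0],[-1,-27,0,80,0]]'; python3 g.py; python3 bar.py; python3 - <<'E'
from h import *
p,d=vision.read_camera("scene");cv2.imwrite("pics/s4.png",cv2.resize(p[200:320,230:350,::-1],None,fx=5,fy=5,interpolation=2))
E
```

```text
time: 10.72
tool_pos: [0.56, -0.0587, 0.2605]
tool_rot: [3.141, 0.001, 1.827]
contact_force: [-5.1, 0.5, 14.1]
opening: 0.0004
grip_force: 7.1
t 10.72 rack mm [-30.9 -96.6] tip z 82.5 yaw err 0.003 rot [3.141e+00 1.000e-03 1.827e+00] F rack [-4.8  1.8] 14.1
top 92 bar angle 1.526
scene 227 bar angle 1.547
```

View pics/s4.png

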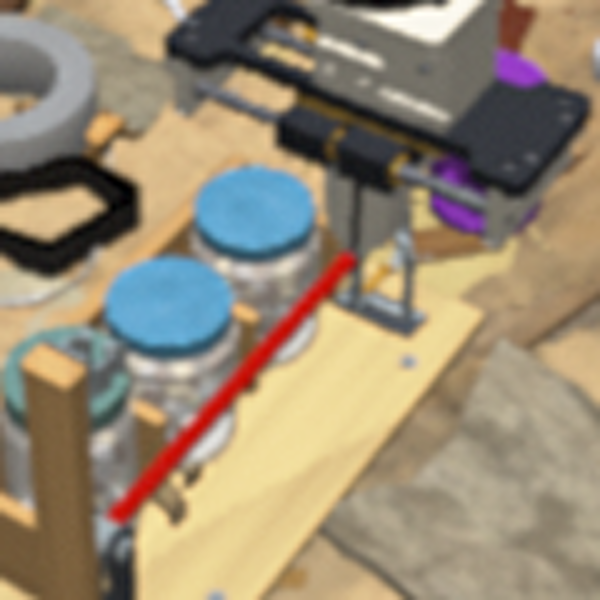

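The bar is nearly level across the jars with the hook at the eye (crop 390,270). I'll press a bit more to be sure it reaches the stop.

```bash
python3 -m crank '[[-1,0,0,1,0],[-1,0,0,2,0],[-1,0,0,3,0],[-1,0,0,3,0]]'; python3 -m crank '[[-1,0,0,1,0],[-1,0,0,2,0],[-1,0,0,2,0]]';python3 bar.py; python3 g.py
```

```text
time: 11.2
tool_pos: [0.5599, -0.0586, 0.2598]
tool_rot: [3.139, 0.002, 1.827]
contact_force: [-10.9, 1.3, 29.5]
opening: 0.0001
grip_force: 15.3
time: 11.45
tool_pos: [0.5599, -0.0586, 0.2593]
tool_rot: [3.138, 0.003, 1.827]
contact_force: [-13.9, 1.7, 42.0]
opening: 0.0001
grip_force: 20.9
top 92 bar angle 1.524
scene 224 bar angle 1.549
t 11.55 rack mm [-31.  -96.5] tip z 81.3 yaw err 0.003 rot [3.138e+00 3.000e-03 1.828e+00] F rack [-14.    5.8] 41.9
```

At a hard stop. Lift off and check.

```bash
python3 -m crank '[[-1,0,0,-10,0],[-1,0,0,-40,0],[-1,0,0,-80,0],[-1,0,0,-120,0],[-1,30,0,-160,0],[-1,60,0,-200,0],[-1,60,0,-240,0],[-1,60,0,-240,0]]'; python3 bar.py; python3 jars.py; python3 - <<'E'
from h import *
ims=[]
for n in("scene","top"):
    p,d=vision.read_camera(n);y,x=(200,230) if n=="scene" else (165,220)
    ims.append(cv2.resize(p[y:y+100,x:x+100,::-1],(400,400),interpolation=2))
    if n=="scene": cv2.imwrite("pics/z.png",0) if 0 else None; b=cv2.resize(p[225:265,285:325,::-1],(400,400),interpolation=2)
cv2.imwrite("pics/s5.png",np.hstack([ims[0],b]))
E
```

```text
time: 12.22
tool_pos: [0.5441, 0.0012, 0.5003]
tool_rot: [3.132, 0.004, 1.829]
contact_force: [0.3, -0.2, 0.4]
opening: 0.0004
grip_force: 0.0
top 41 bar angle 1.517
scene 226 bar angle 1.546
top 222 [16.8 12.3] [56.7 35.8] 107.6
top 65 [20.3 90. ] [37.7 26.7] 125.2
scene 358 [ 15.7 -73.3] [58.5 57.3] 102.9
scene 407 [13.9  2.9] [58.8 58.1] 102.2
scene 42 [29.9 83.2] [20.  47.1] 121.7
scene 31 [-9.6 79.2] [ 6.5 21.6] 119.3
```

View pics/s5.png

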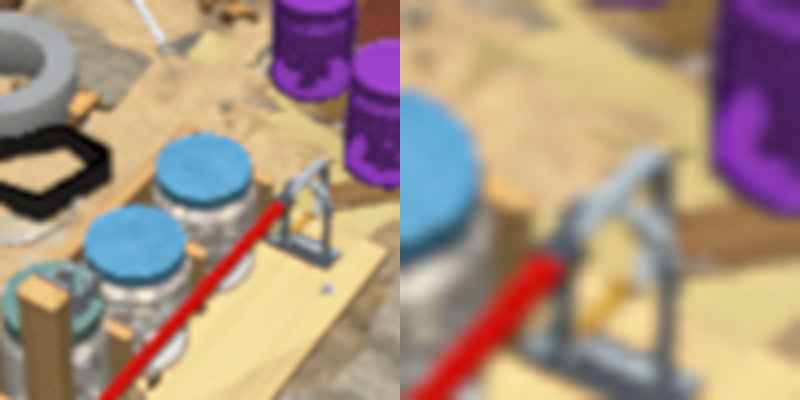

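The hook's back lies over the eye. The brass gate at (605,305) is parallel to the bar, so it's shut under the eye. The bar is level (tip stopped at 81.3 mm against 81.5 expected) and the jars are home.

```bash
python3 -c "
from cell import ticket;print(ticket.hand_in())"
```

```text
the job is handed in; nothing more can be done
None
```

The job is handed in, with no verdict returned: the proud middle jar was pushed home, the keeper bar swung down level to its stop, and the hook looks closed over the eye with its gate shut. The arm went nowhere near the pliers or tape measure.

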